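# Stand the pillar in the beam line and serve the spacers in a tipped tote

### The job

First stand the steel pillar upright on the table in line with the lens mount and the iris mount, midway between them (to within about a centimetre), and let go of it. Then lift the blue tote by its handle, bring its cut-off corner within 20 cm of the pillar, and tip it towards that corner, somewhere between 20 and 50 degrees, until all four steel spacers have slid together there. Finish while holding it like that: tipped, still, clear of the table and of everything else, so that I can pick out spacers for the pillar; do not bump the two mounts, spill a spacer or disturb the bottle, the driver and the detector.

Things in the scene. Friction and masses are not known exactly. Their poses are not given: they have to be found in the camera images.
- lens_mount: Fixed. Lens in a black ring (53 mm dia, 14 mm thick, axis 100 mm above the table, overall height 136 mm) on a post and aluminium post holder (29 mm dia) with a black clamp foot (within 42 mm of the post axis). Origin: post axis at table level. Its x axis is the beam line and points to the iris mount, whose origin lies 240 mm along it; z up.
- iris_mount: Fixed. Black iris disc (51 mm dia, 10 mm thick, pale aperture, axis 100 mm above the table, overall height 131 mm) on the same kind of post, holder and foot. Origin: post axis at table level, on the beam line; same axes as the lens mount.
- pillar: Loose stainless pillar standing on the table: shaft 25 mm dia, flange 32 mm dia and 6 mm thick at its foot, 60 mm tall, 0.24 kg (mass varies by 20 percent). Origin: centre of its underside; z is its axis, up.
- tote: Loose blue plastic tote, 180 (x) x 150 (y) x 45 mm high, walls 3 mm, floor 4 mm, open on top; 0.22 kg (varies 20 percent) plus 0.12 kg of spacers. Its +x +y corner is cut off by a 35 x 35 mm chamfer with a lip only 30 mm high; the other corners are square. A grey handle bridges it lengthwise, end to end, above its centre line (tote x). Origin: centre of the underside; z up.
- tote_grip (a point): Centre of the black grip in the middle of the tote's handle bar: 14 mm wide (tote y), 20 mm tall, 80 mm long (tote x), 100 mm above the tote's underside, free below down to the spacers. To be gripped from above across its 14 mm width, firmly (40 N or more) so that the tote does not swing in the fingers.
- pour_corner (a point): Middle of the cut-off corner, inside, at floor level: 70 mm along the tote's x and 55 mm along its y from its centre, 4 mm above its underside. The inside is slick (friction with the spacers 0.2, varies 20 percent): they start to slide at a tilt of 9 to 14 deg, but follow a wall into the corner only beyond 15 to 25 deg if tipped at 45 deg to both walls.
- spacer0: Loose stainless spacer disc, 25 mm dia, 8 mm thick, 30 g, small hole in the middle, lying flat in the tote at the start. Origin: centre of its underside.
- spacer1: Loose stainless spacer disc, 25 mm dia, 8 mm thick, 30 g, small hole in the middle, lying flat in the tote at the start. Origin: centre of its underside.
- spacer2: Loose stainless spacer disc, 25 mm dia, 8 mm thick, 30 g, small hole in the middle, lying flat in the tote at the start. Origin: centre of its underside.
- spacer3: Loose stainless spacer disc, 25 mm dia, 8 mm thick, 30 g, small hole in the middle, lying flat in the tote at the start. Origin: centre of its underside.
- solvent_bottle: Loose small amber bottle with a white cap, 38 mm dia, 65 mm tall; leave it alone. Origin: centre of its underside. It and the pillar may change places.
- hex_driver: Loose hex driver with a red handle (22 mm dia, 85 mm long, to its -x) and a steel blade (100 mm, to its +x), lying on the table; leave it alone. Origin: on the table below the middle of its length.
- detector: Loose red detector box, 55 x 50 x 45 mm, with a black snout 10 mm long at its -x; leave it alone. Origin: centre of its underside.
Mind the look-alikes: they are no part of the job. What is shaped like the pillar but pink or turquoise is not meant.

How it is judged:
On the way, in this order (a step that is already met when the one before it is completed fails the run):
1. the pillar stands upright midway between the two mounts, in line with them, let go (x of pillar in the frame of lens_mount between 0.108 and 0.132 m and y of pillar in the frame of lens_mount between -0.01 and 0.01 m and angle between pillar's own z axis and vertical below 0.06 rad and height (world z) of pillar below 0.004 m and contact force between the fingers and pillar below 0.2 N), for 0.3 s.
2. the tote is held off the table near the pillar, tipped, with all four spacers in its cut-off corner (angle between tote's own z axis and vertical between 0.33 and 0.89 rad and height (world z) of pour_corner above 0.03 m and horizontal distance between pour_corner and pillar below 0.2 m and contact force between the fingers and tote above 1 N and contact force between tote and pillar below 0.1 N and contact force between tote and lens_mount below 0.1 N and contact force between tote and iris_mount below 0.1 N and contact force between tote and solvent_bottle below 0.1 N and contact force between tote and hex_driver below 0.1 N and contact force between tote and detector below 0.1 N and distance between each of spacer0, spacer1, spacer2, spacer3 and pour_corner below 0.075 m and z of each of spacer0, spacer1, spacer2, spacer3 in the frame of tote below 0.035 m), for 0.3 s.
At the end, for the whole second after the job is handed in: Pillar upright, released, within 12 mm of the midpoint along and 10 mm across the line of the mounts. Tote held by the fingers alone, tilted 20 to 50 deg, cut-off corner over 30 mm up and within 200 mm of the pillar; all four spacers in it within 75 mm of that corner's middle; tote still (all of step 1 and all of step 2 and linear speed of tote below 0.03 m/s and angular speed of tote below 0.15 rad/s); the arm keeps its last pose, push and grip.
It fails at once if the lens mount or the iris mount is bumped (over 2 N) ((contact force between lens_mount and the arm above 2 N or contact force between lens_mount and the fingers above 2 N or contact force between lens_mount and tote above 2 N or contact force between lens_mount and pillar above 2 N) or (contact force between iris_mount and the arm above 2 N or contact force between iris_mount and the fingers above 2 N or contact force between iris_mount and tote above 2 N or contact force between iris_mount and pillar above 2 N)).
It fails at once if the bottle, the driver or the detector is moved by more than 15 mm (distance of any of solvent_bottle, hex_driver, detector from where it was at the start of the episode above 0.015 m).
It fails at once if a spacer falls out of the tote (distance between any of spacer0, spacer1, spacer2, spacer3 and tote above 0.15 m).
It also fails if it takes over 58 s, if anything falls off the work surface, if the arm or the gripper's body presses on something with over 40 N, if the wrist force passes 120 N, or if a joint passes its speed limit or range.

### The arm

A 6-joint arm with a two-finger parallel gripper is mounted at the origin on the work surface. World frame = base frame: x ahead of the robot, y to its left, z up, the work surface at z = 0. Lengths are in m, angles in rad, forces in N, time in s.
With the tool pointing down it reaches from about 0.35 to 0.925 m from the base axis. Payload 6.4 kg.
Tool frame: the origin (TCP) lies at the very end of the fingers, on their centre line; the grasp point (between the pads) lies 19 mm behind it; x points along the fingers, y is the direction in which the jaws open and shut, and the axes are right-handed (so a half turn about x gives the same grasp; the last joint's range is limited). The gripper opens to 94 mm and grips with 3 to 60 N. Pads are 16 mm wide; open, the fingers measure 119 mm over their backs; the gripper's body (75 mm by 177 mm) begins 78 mm behind the grasp point.
Start: joints at [1.029, 0.245, 1.558, -0, 1.339, -0.174], TCP at [0.234, 0.607, 0.166] pointing down, gripper open.
Joint ranges: [-3.13, 3.13], [-1.02, 2.26], [0.13, 2.54], [-0.95, 4.09], [0.21, 2.88], [-2.74, 2.74]. Speed limits (rad/s): [2.57, 2.57, 3.14, 3.14, 3.14, 3.14].

### API

Orientations are given as a unit quaternion [x, y, z, w].
In Python, from bench import robot, hand, get_state, grab_frame gives the robot as it stands. The module is installed in compiled form; this text tells all that it offers. Calls block until the motion is done:
- robot.movep(position, orientation): joint-space move of the TCP to a pose.
- robot.move_l(position, speed=0.15, frame=None, guard=None): straight line of the TCP; frame=None keeps the orientation; speed is the mean speed in m/s. With guard (N) it stops when the force on the tool has changed by that much, and returns True; else False.
- robot.goto_joints(angles): joint-space move.
- hand.move_gripper(opening): finger opening in m; the grip force is fixed at half the most; returns when the fingers have stopped.
- robot.wait(seconds).
- robot.inverse_kinematics(position, orientation): joint angles nearest the present ones, or None.
- get_state(): the state.
- grab_frame(name): name is "scene" or "top" or "wrist"; returns a dict with "pixels" (400x640x3 uint8, blue, green, red), "range_z" (400x640 float32, m along the optical axis (not along the pixel's ray), 0 where there is no reading), "fx", "fy", "cx", "cy" (pixels), "k1" (the pictures are not rectified: a ray, as slopes to the right and down, at radius r is drawn at 1 + k1 r^2 times it, then the intrinsics apply), "xyz" and "rotation" of the camera in the world. Camera axes: x right, y up, looking along -z (the intrinsics and any distortion apply to the point x, -y, -z); pixel columns grow to the right and rows downward; lengths in m; the calibration is good to about 2 mm. A picture is of the moment at which its call begins.
A pose or a line that the arm cannot do raises robot.IKError and nothing moves.
- robot.close_job(): hands the job in, once; it reports no verdict.
The state is a dict: "time": time; "joints": joint angles; "joint_vel": joint speeds; "effort": joint torques, N m; "ee_pos": TCP position; "tcp_rot": TCP orientation; "force": force on the tool from outside, world axes, zero at the start; "wrist_torque": the same for the moment, N m; "gripper_width": finger opening in m.
Only numpy, scipy, OpenCV 4.12 (cv2) and the standard library are available. Lean on these libraries where they do the work, as an engineer would, in place of code of your own. Each camera call takes 0.05 s, during which the arm holds its last target. There are 200 camera calls.

## Working session

There is one attempt and no reset: what is moved stays moved. The work goes in short steps, each a Python script; the robot and the scene stay as the last script left them, time stands still between calls to the robot, and variables do not carry over. Pictures are saved under pics/ and viewed, about 8 in all and at most 12, crops included, and the job is handed in when it is done.

```bash
mkdir -p pics
cat > h.py <<'E'
import numpy as np, cv2
from bench import robot, hand, get_state, grab_frame
from scipy.spatial.transform import Rotation as R
def rotm(f):
    r=np.array(f["rotation"]); return r if r.shape==(3,3) else R.from_quat(r).as_matrix()
def points(f):
    """world xyz image from depth"""
    v,u=np.mgrid[0:400,0:640].astype(float)
    x=(u-f["cx"])/f["fx"]; y=(v-f["cy"])/f["fy"]
    a,b=x.copy(),y.copy()
    for _ in range(8):
        s=1+f["k1"]*(a*a+b*b); a,b=x/s,y/s
    z=f["range_z"]
    P=np.stack([a*z,-b*z,-z],-1)@rotm(f).T+np.array(f["xyz"])
    P[z==0]=np.nan
    return P
def ray(f,u,v,h):
    """world point on the pixel's ray at height h"""
    x=(u-f["cx"])/f["fx"]; y=(v-f["cy"])/f["fy"]; a,b=x,y
    for _ in range(8):
        s=1+f["k1"]*(a*a+b*b); a,b=x/s,y/s
    d=rotm(f)@np.array([a,-b,-1]); c=np.array(f["xyz"]); return c+d*(h-c[2])/d[2]
E
python3 - <<'E'
from h import *
import pickle
for n in("top","scene"):
    f=grab_frame(n); pickle.dump(f,open(n+".pkl","wb")); cv2.imwrite(f"pics/{n}0.png",f["pixels"])
    print(n,f["xyz"],f["rotation"],f["fx"],f["k1"])
s=get_state();print(s)
E
```

```text
top [ 0.51098979 -0.03429081  0.86531552] [-0.04463508  0.04038434  0.71265639 -0.69892609] 397.33499701100425 -0.02458324781673463
scene [1.09970548 0.38278133 0.95067286] [0.13366498 0.29254418 0.85535927 0.4060937 ] 491.1634381945569 0.011268943039208978
{'time': 0.1, 'joints': array([ 1.02888192e+00,  2.45750802e-01,  1.55886562e+00, -3.87468161e-06,
        1.33869326e+00, -1.74112533e-01]), 'joint_vel': array([ 0.0017578 , -0.00082809, -0.00250382,  0.00037123,  0.00147887,
       -0.00042366]), 'effort': array([ 2.01559901e-04, -4.16920352e+01, -3.15521657e+01,  6.86592702e-02,
        3.10599839e-02, -5.33810999e-05]), 'ee_pos': array([0.23340797, 0.60600745, 0.16546565]), 'tcp_rot': array([ 0.12873647,  0.6953947 , -0.12987455,  0.69497175]), 'force': array([-0.32621559, -0.4089472 , -0.01586148]), 'wrist_torque': array([ 0.00864043, -0.00243772, -0.01073278]), 'gripper_width': 0.09408645820269748}
```

View pics/top0.png

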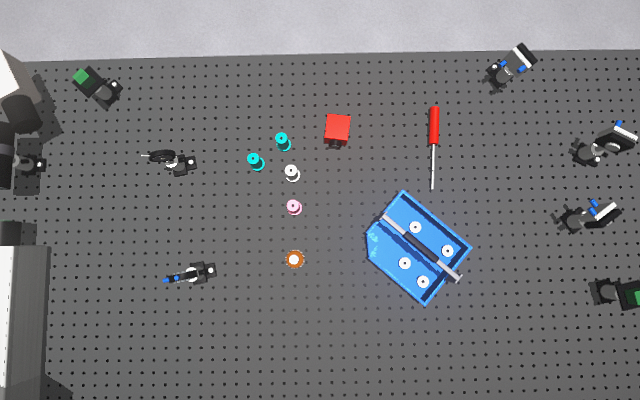

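View pics/scene0.png

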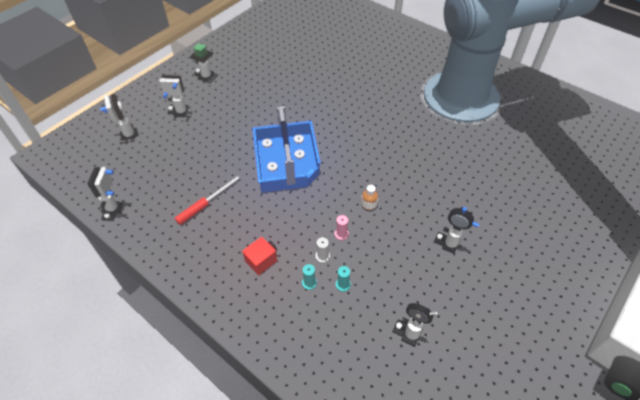

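Top view: candidate pillars are white/steel (291,172), pink (293,207) and two turquoise (256,161), (283,141). The white/steel one fits; amber bottle at (294,259). The two mounts are at (172,160) and (190,272), and the tote's cut corner is near (371,245). I'll confirm these in an enlarged composite.

Run:
```python
from h import *
import pickle
t=pickle.load(open("top.pkl","rb"));s=pickle.load(open("scene.pkl","rb"))
a=cv2.resize(t["pixels"][120:300,130:310],(400,400),interpolation=cv2.INTER_CUBIC)
b=cv2.resize(s["pixels"][180:350,290:490],(400,340),interpolation=cv2.INTER_CUBIC)
o=np.zeros((400,800,3),np.uint8);o[:,:400]=a;o[:340,400:]=b
cv2.imwrite("pics/c1.png",o)
P=points(t)
for n,(u,v) in dict(pillar=(291,171),pink=(293,206),bottle=(294,259),hi=(190,272),lo=(172,160),det=(337,126),tab=(340,200),drv=(433,125),m1=(205,269),m2=(188,163)).items():
    print(n,np.round(P[v-1:v+2,u-1:u+2].reshape(-1,3).mean(0),4))
# scene depth in mounts region: cells of height
for nm,f in(("top",t),("scene",s)):
    Q=points(f).reshape(-1,3); Q=Q[~np.isnan(Q[:,0])]
    for lab,c in(("A",(0.27,0.27)),):pass
for nm,f in(("top",t),("scene",s)):
    Q=points(f)
    print(nm, [ (np.round(np.nanmin(Q[...,i]),2),np.round(np.nanmax(Q[...,i]),2)) for i in range(3)])
```

```text
pillar [0.6622 0.0261 0.0598]
pink [0.5898 0.0229 0.059 ]
bottle [0.483  0.0217 0.0644]
hi [0.4641 0.2132 0.115 ]
lo [0.6894 0.2714 0.0651]
det [ 0.76   -0.0716  0.0453]
tab [ 0.6067 -0.0761 -0.    ]
drv [ 0.7657 -0.283   0.0205]
m1 [0.4639 0.2131 0.0188]
m2 [0.6944 0.2571 0.0089]
top [(np.float64(0.17), np.float64(1.63)), (np.float64(-1.47), np.float64(1.4)), (np.float64(-0.77), np.float64(0.14))]
scene [(np.float64(-1.96), np.float64(1.42)), (np.float64(-2.4), np.float64(0.67)), (np.float64(-0.77), np.float64(0.34))]
```

View pics/c1.png

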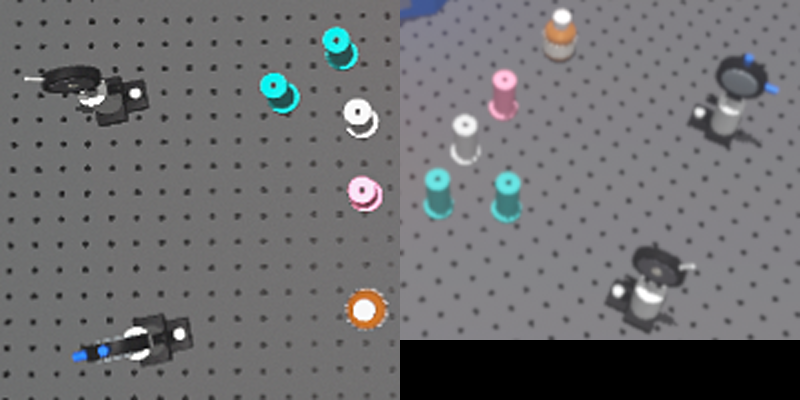

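The steel pillar is the white one (top pixel 291,172; the pink and turquoise ones are decoys). The lens mount is the near one (top 190,272, blue knobs, glassy lens). The iris mount is the far one (172,160, black disc). Next I'll fit the post holders and the tote.

Run:
```python
from h import *
import pickle
from scipy.optimize import least_squares
t=pickle.load(open("top.pkl","rb"));s=pickle.load(open("scene.pkl","rb"))
F={"top":t,"scene":s}
for nm,c in(("lens",(.464,.23)),("iris",(.69,.268))):
    for k,f in F.items():
        Q=points(f);g=f["pixels"].astype(float);d=np.hypot(Q[...,0]-c[0],Q[...,1]-c[1])
        al=(g.min(-1)>120)&(np.ptp(g,axis=-1)<30)&(d<.05)&(Q[...,2]>.012)
        p=Q[al]
        print(nm,k,len(p)); 
        for lo in np.arange(.01,.14,.01):
            m=(p[:,2]>=lo)&(p[:,2]<lo+.01)
            if m.sum()>2: print("  z%.2f n%d"%(lo,m.sum()),np.round(p[m].mean(0)[:2],4),np.round(np.ptp(p[m][:,:2],axis=0),3))
        q=Q[(d<.05)&(Q[...,2]>.085)]
        if len(q)>4:
            cc=q[:,:2].mean(0);w,V=np.linalg.eigh(np.cov((q[:,:2]-cc).T));pr=(q[:,:2]-cc)@V[:,1]
            print("  disc",len(q),np.round(cc,4),"dir",np.round(np.degrees(np.arctan2(V[1,1],V[0,1])),1),"mid",np.round(cc+V[:,1]*(pr.max()+pr.min())/2,4),"ext",np.round(np.ptp(pr),3))
        if k=="scene":
            m=(p[:,2]>.02)&(p[:,2]<.045); r=p[m][:,:2]
            z=least_squares(lambda x:np.hypot(*(r-x).T)-.0145,np.array(r.mean(0))-.01*np.array([.7,.15]),loss="soft_l1",f_scale=.002)
            print("  circ",np.round(z.x,4),np.sqrt(np.mean(z.fun**2)))
# tote
Q=points(t);g=t["pixels"].astype(int)
blue=(g[...,0]>120)&(g[...,2]<90)&(g[...,0]-g[...,1]>40)
rim=blue&(Q[...,2]>.038)&(Q[...,2]<.052)&(Q[...,0]>.3)&(Q[...,0]<.75)&(Q[...,1]<-.05)&(Q[...,1]>-.45)
r=Q[rim][:,:2].astype(np.float32);print("rim",len(r),cv2.minAreaRect(r))
h=(Q[...,2]>.085)&(Q[...,0]>.3)&(Q[...,0]<.7)&(Q[...,1]<-.05)&(Q[...,1]>-.5)
p=Q[h];cc=p.mean(0);w,V=np.linalg.eigh(np.cov((p[:,:2]-cc[:2]).T));pr=(p[:,:2]-cc[:2])@V[:,1]
print("handle",len(p),cc,np.degrees(np.arctan2(V[1,1],V[0,1])),cc[:2]+V[:,1]*(pr.max()+pr.min())/2,np.ptp(pr))
for u,v in((404,191),(471,247),(426,305),(368,258),(366,234),(392,192)): print(u,v,np.round(ray(t,u,v,.045),3))
print("pillar",ray(t,291,172.,.06),ray(t,290.8,171.5,.06))
w=(g.min(-1)>150)&(np.hypot(Q[...,0]-.662,Q[...,1]-.026)<.03)&(Q[...,2]>.05);print(w.sum(),Q[w].mean(0),np.ptp(Q[w],axis=0))
```

```text
lens top 108
  z0.01 n15 [0.4618 0.2025] [0.009 0.008]
  z0.04 n5 [0.4579 0.2312] [0.026 0.014]
  z0.05 n39 [0.4547 0.2298] [0.026 0.024]
  z0.10 n7 [0.456  0.2127] [0.018 0.014]
  z0.11 n28 [0.4558 0.2269] [0.02  0.037]
  z0.12 n11 [0.4501 0.2245] [0.004 0.019]
  disc 282 [0.4562 0.228 ] dir 99.9 mid [0.4547 0.2369] ext 0.064
lens scene 220
  z0.01 n24 [0.4667 0.2281] [0.014 0.045]
  z0.02 n35 [0.4683 0.2358] [0.018 0.022]
  z0.03 n30 [0.4679 0.2357] [0.018 0.023]
  z0.04 n46 [0.466  0.2334] [0.026 0.027]
  z0.05 n68 [0.4623 0.2336] [0.024 0.027]
  z0.06 n6 [0.4633 0.2331] [0.003 0.017]
  z0.11 n11 [0.4658 0.2345] [0.005 0.017]
  disc 427 [0.462  0.2349] dir 103.1 mid [0.4612 0.2385] ext 0.063
  circ [0.4569 0.2313] 0.0011183754488259742
iris top 93
  z0.01 n14 [0.6968 0.2487] [0.007 0.008]
  z0.04 n4 [0.6849 0.2787] [0.015 0.023]
  z0.05 n57 [0.6862 0.2755] [0.023 0.025]
  z0.12 n12 [0.6862 0.3006] [0.003 0.009]
  disc 279 [0.689  0.2768] dir 102.4 mid [0.6884 0.2794] ext 0.053
iris scene 273
  z0.01 n30 [0.7012 0.2693] [0.017 0.045]
  z0.02 n29 [0.7036 0.2827] [0.014 0.022]
  z0.0
[... 345 characters left out ...]
 0.3016] [0.005 0.01 ]
  disc 378 [0.6955 0.2803] dir 101.6 mid [0.6954 0.2808] ext 0.053
  circ [0.6919 0.2785] 0.0006455212532176761
rim 493 ((0.5028780102729797, -0.22122646868228912), (0.18674002587795258, 0.15683680772781372), 48.24626541137695)
handle 740 [ 0.50095003 -0.2217383   0.10613333] 48.338196010677386 [ 0.5018764  -0.22069717] 0.1892872427871501
404 191 [ 0.618 -0.208  0.045]
471 247 [ 0.499 -0.34   0.045]
426 305 [ 0.385 -0.242  0.045]
368 258 [ 0.482 -0.128  0.045]
366 234 [ 0.53  -0.126  0.045]
392 192 [ 0.616 -0.183  0.045]
pillar [0.66006894 0.02615659 0.06      ] [0.66112217 0.02655773 0.06      ]
105 [0.66437809 0.02783452 0.05953545] [0.02152449 0.02441639 0.0126766 ]
```

```bash
cat >> h.py <<'E'
def down(deg):
    """tool pointing down, jaw axis at deg in the table plane"""
    a=np.radians(deg);c,s=np.cos(a),np.sin(a)
    return R.from_matrix(np.array([[0,0,-1],[c,s,0],[s,-c,0]]).T)
LENS=np.array([.4569,.2313]);IRIS=np.array([.6919,.2785]);BEAM=11.36;MID=(LENS+IRIS)/2
E
python3 - <<'E'
from h import *
s=get_state();q0=s["joints"]
for d in(BEAM+90,BEAM-90):print(d,robot.inverse_kinematics([.662,.027,.25],down(d).as_quat()))
q=min((robot.inverse_kinematics([.662,.027,.25],down(d).as_quat()) for d in(BEAM+90,BEAM-90)),key=lambda q:abs(q[5]) if q is not None else 9)
p=s["ee_pos"];robot.move_l([p[0],p[1],.30],speed=.3)
robot.goto_joints(q)
s=get_state();print(s["time"],s["ee_pos"],R.from_quat(s["tcp_rot"]).as_matrix().round(2).tolist())
f=grab_frame("wrist");Q=points(f);g=f["pixels"].astype(int)
w=(np.ptp(g,axis=-1)<25)&(np.hypot(Q[...,0]-.662,Q[...,1]-.026)<.03)&(Q[...,2]>.053)&(Q[...,2]<.068)
print(w.sum(),Q[w].mean(0),np.ptp(Q[w],axis=0)); xy=Q[w][:,:2].astype(np.float32)
if len(xy):print(cv2.minEnclosingCircle(xy))
cv2.imwrite("pics/w1.png",f["pixels"])
E
```

```text
101.36 [-1.30015356e-01  2.20354720e-01  1.43519822e+00 -4.44089210e-16
  1.48603971e+00 -1.89908109e+00]
-78.64 [-1.30015356e-01  2.20354720e-01  1.43519822e+00 -4.44089210e-16
  1.48603971e+00  1.24251157e+00]
3.25 [0.66196672 0.02788216 0.2501282 ] [[0.0, 0.2, -0.98], [0.0, -0.98, -0.2], [-1.0, -0.0, -0.0]]
278 [0.66512287 0.02808887 0.06061469] [0.02421464 0.02406235 0.01060683]
((0.6646391749382019, 0.028187209740281105), 0.012444330379366875)
```

View pics/w1.png

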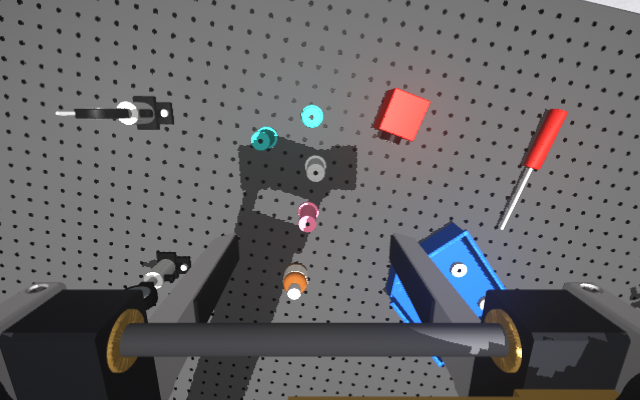

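The wrist view shows the grey steel pillar at (315,165), between pink (308,215) and turquoise (264,138), (312,116). Its top circle fits radius 12.4 mm at (0.6646, 0.0282), which agrees with the top camera. Grasping.

Run:
```python
from h import *
hand.move_gripper(.05)
x,y=.6646,.0282
robot.move_l([x,y,.10],speed=.2)
print(robot.move_l([x,y,.023],speed=.1,guard=8))
hand.move_gripper(.0)
s=get_state();print(s["gripper_width"],s["ee_pos"],s["force"])
robot.move_l([x,y,.21],speed=.2)
s=get_state();print(s["time"],s["gripper_width"],s["force"])
robot.move_l([*MID,.24],speed=.2)
f=grab_frame("wrist");cv2.imwrite("pics/w2.png",f["pixels"])
s=get_state();print(s["time"],s["gripper_width"],s["ee_pos"])
Q=points(f);g=f["pixels"].astype(float)
from scipy.optimize import least_squares
for c in(LENS,IRIS):
    d=np.hypot(Q[...,0]-c[0],Q[...,1]-c[1])
    p=Q[(d<.03)&(Q[...,2]>.02)&(Q[...,2]<.05)&(g.min(-1)>90)]
    if len(p)>20:
        r=p[:,:2];z=least_squares(lambda x:np.hypot(*(r-x).T)-.0145,c,loss="soft_l1",f_scale=.002);print(len(p),z.x,np.sqrt(np.mean(z.fun**2)))
```

```text
False
0.0009514342528484075 [0.66461772 0.02820845 0.02299781] [ 0.68528875 -0.27219591  0.15040148]
7.8917 0.0004376667011748817 [-0.39448135  0.06261184  0.27910483]
9.3167 0.00030138617356134027 [0.57469498 0.25400228 0.23971714]
24 [0.69144179 0.2782439 ] 0.0034761383926673723
```

View pics/w2.png

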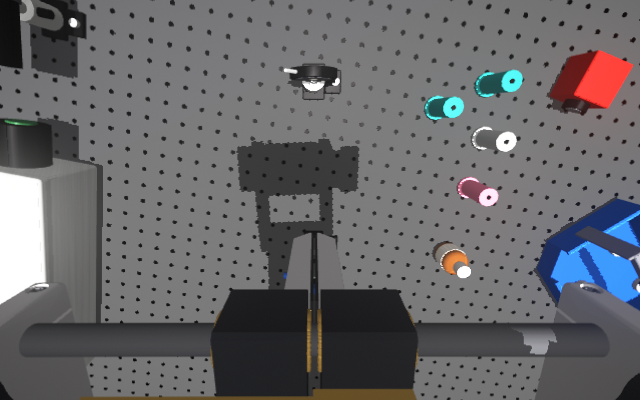

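The grasp missed: the fingers closed on nothing and the pillar still stands at (505,140). I'll measure where it is now, from every camera.

Run:
```python
from h import *
W=[]
for n in("wrist","top","scene"):
    f=grab_frame(n);Q=points(f);g=f["pixels"].astype(int)
    w=(np.ptp(g,axis=-1)<30)&(np.hypot(Q[...,0]-.662,Q[...,1]-.026)<.06)&(Q[...,2]>.054)&(Q[...,2]<.068)
    xy=Q[w][:,:2].astype(np.float32);print(n,w.sum(),cv2.minEnclosingCircle(xy) if len(xy) else 0, Q[w].mean(0))
    if n!="wrist":
        vs,us=np.where(w); c=(int(us.mean()),int(vs.mean())) if len(us) else (300,170); print(c)
        W.append(cv2.resize(f["pixels"][max(0,c[1]-50):c[1]+50,c[0]-50:c[0]+50],(400,400),interpolation=cv2.INTER_CUBIC))
cv2.imwrite("pics/p2.png",np.hstack(W))
```

```text
wrist 359 ((0.6394612789154053, 0.027944471687078476), 0.03752210736274719) [0.66386826 0.02877952 0.0601192 ]
top 116 ((0.6388585567474365, 0.02868008241057396), 0.037057261914014816) [0.66246679 0.02809723 0.05943411]
(290, 170)
scene 101 ((0.6672415733337402, 0.02731545828282833), 0.013696800917387009) [0.66725487 0.02829867 0.05872541]
(322, 242)
```

View pics/p2.png

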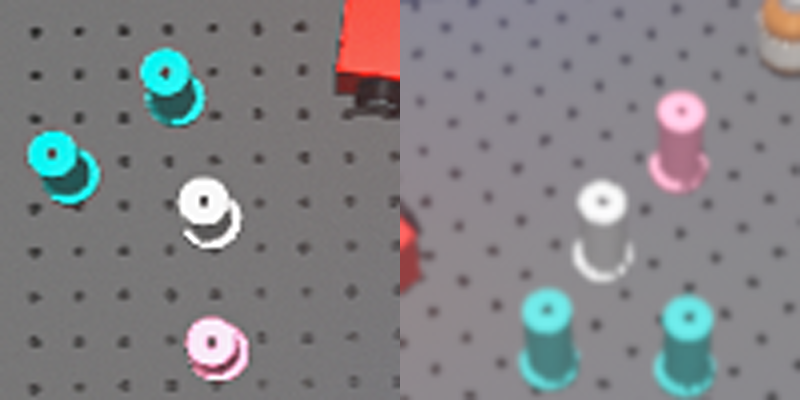

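The pillar hasn't moved and is still at (0.664, 0.028), so the closed fingers were not where `ee_pos` says, or never touched it. I'll check the fingertip's position against the cameras.

Run:
```python
from h import *
s=get_state();T=s["ee_pos"];print(T,s["joints"].round(3))
for n in("wrist","top","scene"):
    f=grab_frame(n);Q=points(f)
    m=(np.hypot(Q[...,0]-T[0],Q[...,1]-T[1])<.07)&(Q[...,2]>.20)&(Q[...,2]<.29)
    p=Q[m];print(n,f["xyz"].round(3) if n=="wrist" else "",len(p))
    if len(p):
        print("  zmin",p[:,2].min(), "pts near tip",p[p[:,2]<p[:,2].min()+.012].mean(0).round(4),np.ptp(p[p[:,2]<p[:,2].min()+.012],axis=0).round(4))
    l=(T-f["xyz"])@rotm(f);print("  tcp px",f["cx"]+f["fx"]*l[0]/-l[2],f["cy"]-f["fy"]*l[1]/-l[2])
    if n=="scene":cv2.imwrite("pics/s3.png",f["pixels"])
```

```text
[0.57470025 0.25414104 0.23980988] [ 0.236  0.145  1.539 -0.     1.458  1.61 ]
wrist [0.653 0.271 0.459] 181
  zmin 0.27916811727758484 pts near tip [0.5829 0.2567 0.2858] [0.0048 0.0225 0.0108]
  tcp px 314.9562624854849 223.59585321372657
top  14
  zmin 0.2812769779593991 pts near tip [0.5645 0.2544 0.2859] [0.0028 0.015  0.0084]
  tcp px 139.12887856433503 207.4080945601982
scene  46
  zmin 0.278244814206279 pts near tip [0.5845 0.256  0.2851] [0.0089 0.0218 0.0111]
  tcp px 455.6576821288364 222.01098279737823
```

View pics/s3.png

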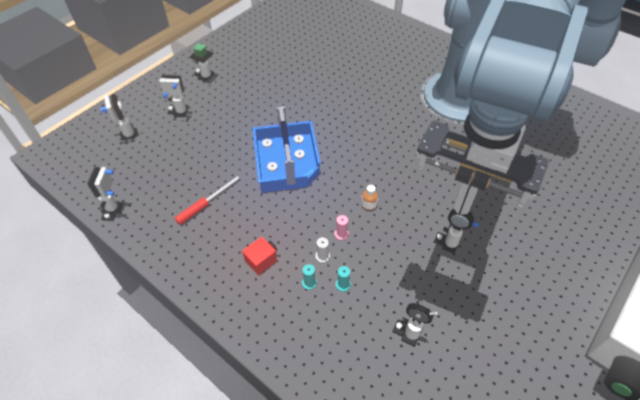

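All three cameras put the closed fingertips at z≈0.279, while `ee_pos` says 0.240. So the real fingers end about 39 mm short of the reported TCP, and the first close happened just above the 60 mm pillar. I'll confirm with one guarded touch on bare table, then use the offset.

Run:
```python
from h import *
robot.move_l([.60,.13,.06],speed=.25)
print("touch",robot.move_l([.60,.13,-.06],speed=.06,guard=4));s=get_state();print(s["ee_pos"],s["force"],s["time"])
robot.move_l([.60,.13,.10],speed=.2)
```

```text
touch True
[ 0.59981357  0.1299924  -0.03872109] [-0.3063356   0.55381586  4.35249297] 12.1167
```

Touch confirmed: the table is at `ee_pos` z = −0.0387, so the offset is 38.5 mm.

```bash
echo 'OFF=.0385  # real fingertips end this far short of ee_pos' >> h.py
python3 - <<'E'
from h import *
x,y=.6646,.0282
robot.move_l([x,y,.10-OFF+.03],speed=.3)
hand.move_gripper(.05)
print(robot.move_l([x,y,.023-OFF],speed=.12,guard=8))
hand.move_gripper(.0)
s=get_state();print(s["gripper_width"],s["ee_pos"],s["force"])
if s["gripper_width"]>.02:
    robot.move_l([x,y,.20-OFF],speed=.25)
    robot.move_l([*MID,.20-OFF],speed=.25)
    f=grab_frame("scene");cv2.imwrite("pics/s4.png",f["pixels"])
    print(robot.move_l([*MID,.035-OFF],speed=.15,guard=10))
    print(robot.move_l([*MID,.0225-OFF],speed=.03,guard=4))
    s=get_state();print(s["time"],s["gripper_width"],s["ee_pos"],s["force"])
E
```

```text
False
0.024493258187414244 [ 0.66496528  0.02801823 -0.01504433] [-0.64327287 -0.9819845   1.38180143]
False
True
19.6833 0.02464121964662625 [ 0.5744029   0.25484887 -0.01540969] [ 0.82609892 -1.16542217  3.89549633]
```

Run:
```python
from h import *
hand.move_gripper(.05)
robot.move_l([*MID,.26],speed=.25)
e=np.array([np.cos(np.radians(BEAM)),np.sin(np.radians(BEAM))])
for n in("wrist","top","scene"):
    f=grab_frame(n);Q=points(f);g=f["pixels"].astype(int)
    w=(np.hypot(Q[...,0]-MID[0],Q[...,1]-MID[1])<.04)&(Q[...,2]>.054)&(Q[...,2]<.07)
    xy=Q[w][:,:2].astype(np.float32)
    if len(xy): c,r=cv2.minEnclosingCircle(xy);d=np.array(c)-LENS;print(n,w.sum(),c,r,"along",d@e,"across",d@[-e[1],e[0]],Q[w][:,2].mean())
    if n=="scene":a=cv2.resize(f["pixels"][150:350,320:520],(400,400))
    if n=="wrist":b=cv2.resize(f["pixels"],(400,250))
o=np.zeros((400,800,3),np.uint8);o[:,:400]=a;o[:250,400:]=b;cv2.imwrite("pics/pl.png",o)
s=get_state();print(s["time"])
# plan the tote: yaw/tilt options, corner target near pillar and high
tilt=np.radians(35)
q=s["joints"]
for yaw in range(0,360,15):
  for flip in(1,-1):
    Rz=R.from_euler("z",yaw,degrees=True)
    ax=Rz.apply([-1/2**.5,1/2**.5,0])
    Rt=R.from_rotvec(ax*tilt)*Rz
    tool=lambda Rr:R.from_matrix(np.array([Rr.apply([0,0,-1]),Rr.apply([0,flip,0]),np.cross(Rr.apply([0,0,-1]),Rr.apply([0,flip,0]))]).T)
    corner=np.array([.574,.12,.20])
    grip=corner+Rt.apply(np.array([0,0,.1])-[.07,.055,.004])
    ee=grip+Rt.apply([0,0,-1])*(.019+OFF)
    a=robot.inverse_kinematics(ee,tool(Rt).as_quat()); b=robot.inverse_kinematics([ee[0],ee[1],ee[2]],tool(Rz).as_quat())
    if a is not None and b is not None: print(yaw,flip,ee.round(3),np.round(a,2),np.round(b,2),np.abs(a-b).max().round(2))
for d in(48.3+90,48.3-90):print(d,robot.inverse_kinematics([.502,-.221,.2],down(d).as_quat()))
```

```text
wrist 268 (0.5739571452140808, 0.2559373676776886) 0.012524472549557686 along 0.1196167646824729 across 0.0010976058736747664 0.060714638173498287
top 125 (0.5729279518127441, 0.2549801468849182) 0.013003876432776451 along 0.11841918769669844 across 0.00036186130753087403 0.05959168061987416
scene 115 (0.5753846764564514, 0.25580495595932007) 0.013098535127937794 along 0.12099024753081658 across 0.000686603225981073 0.05890610135225052
21.6917
0 1 [0.531 0.092 0.282] [ 0.16  0.31  1.37 -0.37  1.95 -1.46] [-0.04 -0.09  1.71 -0.    1.53 -1.61] 0.42
0 -1 [0.531 0.092 0.282] [ 0.16  0.31  1.37 -0.37  1.95  1.68] [-0.04 -0.09  1.71 -0.    1.53  1.53] 0.42
15 1 [0.54  0.082 0.282] [ 0.2   0.26  1.43 -0.47  1.85 -1.67] [-0.06 -0.07  1.69 -0.    1.53 -1.89] 0.47
15 -1 [0.54  0.082 0.282] [ 0.2   0.26  1.43 -0.47  1.85  1.47] [-0.06 -0.07  1.69 -0.    1.53  1.25] 0.47
30 1 [0.551 0.074 0.282] [ 0.22  0.2   1.5  -0.54  1.73 -1.88] [-0.07 -0.05  1.67 -0.    1.53 -2.16] 0.54
30 -1 [0.551 0.074 0.282] [ 0.22  0.2   1.5  -0.54  1.73  1.26] [-0.07 -0.05  1.67 -0.    1.53  0.98] 0.54
45 1 [0.563 0.0
[... 3010 characters left out ...]
2.08 -0.76] [ 0.03 -0.09  1.7  -0.    1.53 -0.75] 0.55
315 -1 [0.524 0.131 0.282] [0.03 0.37 1.3  0.02 2.08 2.39] [ 0.03 -0.09  1.7  -0.    1.53  2.39] 0.55
330 1 [0.523 0.117 0.282] [ 0.07  0.37  1.3  -0.12  2.07 -1.  ] [ 0.01 -0.1   1.71 -0.    1.53 -1.04] 0.54
330 -1 [0.523 0.117 0.282] [ 0.07  0.37  1.3  -0.12  2.07  2.14] [ 0.01 -0.1   1.71 -0.    1.53  2.1 ] 0.54
345 1 [0.525 0.104 0.282] [ 0.12  0.35  1.33 -0.25  2.03 -1.24] [-0.02 -0.1   1.71 -0.    1.53 -1.33] 0.5
345 -1 [0.525 0.104 0.282] [ 0.12  0.35  1.33 -0.25  2.03  1.91] [-0.02 -0.1   1.71 -0.    1.53  1.82] 0.5
138.3 None
-41.7 [-6.21466749e-01 -2.07180769e-02  1.78470849e+00 -4.44089210e-16
  1.37760224e+00  1.06335549e-01]
```

View pics/pl.png

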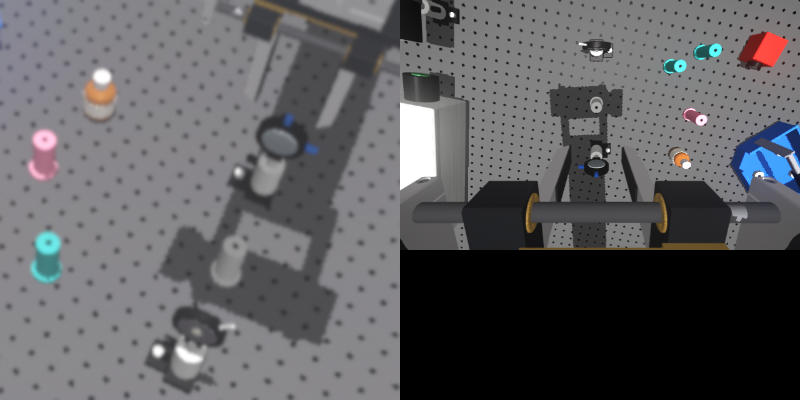

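The pillar stands at about 119.6 mm along and 0.7 mm across, as seen by all three cameras. In the crop it is upright at (230,260) between the mounts. Now grip and lift the tote, keeping its yaw of 48.3°, and move it near the pillar.

```bash
cat >> h.py <<'E'
YAW=48.3
def pose(corner,tilt_deg,ux=1,uy=1):
    """ee pose putting pour_corner at `corner`, tote tipped towards (ux,uy) in its own frame"""
    Rz=R.from_euler("z",YAW,degrees=True);d=np.array([ux,uy,0])/np.hypot(ux,uy)
    Rt=R.from_rotvec(Rz.apply(np.cross([0,0,1],d))*np.radians(tilt_deg))*Rz
    x=Rt.apply([0,0,-1]);y=Rt.apply([0,-1,0])
    grip=np.array(corner)+Rt.apply(np.array([0,0,.1])-[.07,.055,.004])
    return grip+x*(.019+OFF),R.from_matrix(np.array([x,y,np.cross(x,y)]).T).as_quat()
E
python3 - <<'E'
from h import *
c=[.5022,-.2209];o=down(YAW-90).as_quat()
robot.movep([*c,.20],o)
hand.move_gripper(.06)
print(robot.move_l([*c,.081-OFF],speed=.15,guard=8))
hand.move_gripper(0);s=get_state();print(s["time"],s["gripper_width"],s["ee_pos"],s["force"])
if s["gripper_width"]>.01:
    robot.move_l([*c,.11-OFF],speed=.05)
    robot.move_l([*c,.33-OFF],speed=.15)
    s=get_state();print(s["force"],s["wrist_torque"],s["gripper_width"],s["time"])
    p,_=pose([.574,.12,.22],0);print(p)
    robot.move_l(p,speed=.15)
    s=get_state();print(s["force"],s["wrist_torque"],s["gripper_width"],s["time"])
    f=grab_frame("scene");cv2.imwrite("pics/s5.png",f["pixels"])
E
```

```text
False
25.8333 0.013974672394041716 [ 0.5023033  -0.22099508  0.04252571] [ 0.88627475 -1.4642976   0.41113612]
[ 0.85732208 -0.34302547 -3.83454947] [-0.02288174  0.09017982 -0.02317708] 0.013691471330568814 28.1833
[0.56849898 0.03114766 0.2585    ]
[ 0.15427862 -0.12239328 -3.31556086] [-0.03120677  0.10528339 -0.00233431] 0.013838719129264524 30.0833
```

View pics/s5.png

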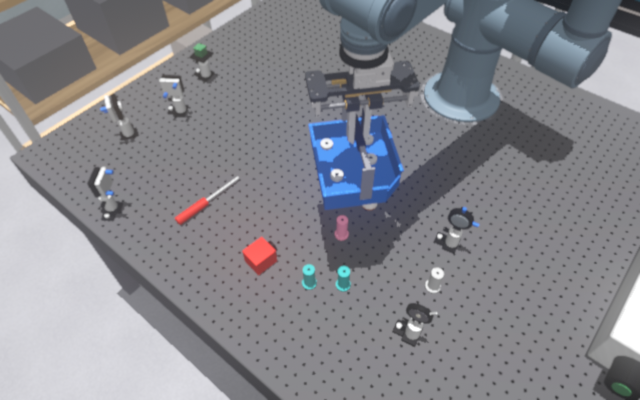

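The tote hangs level in the gripper with the spacers inside, and the pillar stands between the mounts at (435,278). Now tipping.

```bash
cat >> h.py <<'E'
def tote_check(tag):
    for n in("scene","top"):
        f=grab_frame(n);Q=points(f);g=f["pixels"].astype(int)
        b=(g[...,0]>90)&(g[...,0]-g[...,2]>50)&(Q[...,2]>.12)&(Q[...,0]<.8)
        p=Q[b&(np.abs(Q[...,1]-.05)<.2)]
        # floor plane by RANSAC
        rng=np.random.default_rng(0);best=(0,)
        for _ in range(500):
            a=p[rng.choice(len(p),3,False)];m=np.cross(a[1]-a[0],a[2]-a[0]);l=np.linalg.norm(m)
            if l<1e-5:continue
            m/=l;m*=np.sign(m[2])
            if m[2]<.5:continue
            k=np.abs((p-a[0])@m)<.002
            if k.sum()>best[0]:best=(k.sum(),m,k)
        k=best[2];c=p[k].mean(0);m=np.linalg.svd(p[k]-c)[2][2] if k.sum()<3000 else best[1];m=m*np.sign(m[2])
        print(n,"plane",k.sum(),"of",len(p),"tilt",np.degrees(np.arccos(m[2])).round(1),"dir",np.degrees(np.arctan2(m[1],m[0])).round(1),c.round(3))
        cv2.imwrite(f"pics/{tag}_{n}.png",f["pixels"])
E
python3 - <<'E'
from h import *
for t in(12,24,36):
    p,o=pose([.574,.12,.22],t);robot.move_l(p,speed=.03,frame=o)
robot.wait(.5)
s=get_state();print(s["time"],s["force"],s["wrist_torque"],s["gripper_width"],s["ee_pos"]-p)
tote_check("t1")
a=cv2.imread("pics/t1_scene.png")[60:300,260:500];b=cv2.imread("pics/t1_top.png")[100:340,150:390]
cv2.imwrite("pics/t1.png",np.hstack([cv2.resize(i,(400,400),interpolation=cv2.INTER_CUBIC) for i in(a,b)]))
E
```

```text
33.1083 [-0.40953319  0.4844626  -3.23598326] [ 0.61818632  0.19994026 -0.00778334] 0.013699388167838068 [ 7.44747028e-06 -8.78698378e-05  3.67660169e-05]
scene plane 3120 of 6182 tilt 36.1 dir 93.2 [0.565 0.042 0.275]
top plane 4744 of 10206 tilt 36.0 dir 93.2 [0.573 0.048 0.273]
```

View pics/t1.png

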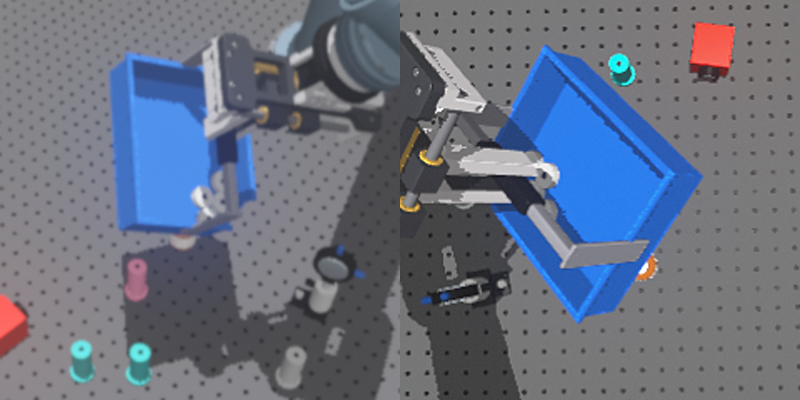

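Tilt is 36.0–36.1°, and the direction (93.2°) matches the plan, so there's no slip in the grip. The floor away from the corner is clear, but the gripper hides the corner from both fixed cameras. I'll check the spacers numerically in the tote frame, including the wrist camera.

Run:
```python
from h import *
s=get_state();Rm=R.from_quat(s["tcp_rot"]).as_matrix()
x,y=Rm[:,0],Rm[:,1];T=np.stack([np.cross(-y,-x),-y,-x],1)   # tote axes
grip=s["ee_pos"]-x*(.019+OFF);o=grip-T@[0,0,.1]
print("tilt",np.degrees(np.arccos(T[2,2])),"corner",o+T@[.07,.055,.004])
ims=[]
for n in("wrist","scene","top"):
    f=grab_frame(n);L=(points(f)-o)@T;g=f["pixels"].astype(int)
    inn=(np.abs(L[...,0])<.087)&(np.abs(L[...,1])<.072)
    st=inn&(np.ptp(g,axis=-1)<45)&(L[...,2]>.006)&(L[...,2]<.04)
    fl=inn&(L[...,2]<.007)&(g[...,0]-g[...,2]>50)
    p=L[st];print(n,"floor px",fl.sum(),"steel px",len(p))
    if len(p):
        H,_,_=np.histogram2d(p[:,0]*1e3,p[:,1]*1e3,[np.arange(-90,91,20),np.arange(-75,76,25)]);print(H.astype(int))
        q=p[(p[:,0]>.0)&(p[:,1]>0)];print("z",np.percentile(q[:,2],[5,50,95]).round(4) if len(q) else "")
    # where the corner projects
    l=(o+T@[.07,.055,.004]-f["xyz"])@rotm(f);u=f["cx"]-f["fx"]*l[0]/l[2];v=f["cy"]+f["fy"]*l[1]/l[2];print("corner px",u,v)
    cv2.imwrite(f"pics/f_{n}.png",f["pixels"])
```

```text
tilt 35.99674531253875 corner [0.57399304 0.11997979 0.21998996]
wrist floor px 20170 steel px 3073
[[  0   0   0   0   0   0]
 [  0   0   0   0   0   0]
 [  0   0   0   0   0   0]
 [  0   0   0   0   0   0]
 [  0   0   0   0   0   0]
 [  0   0   0   0  37 428]
 [  0   0   0  69 457 519]
 [  0   0   0  38 649 382]
 [  0   0   0   4 490   0]]
z [0.0116 0.0131 0.0143]
corner px 245.86478227009238 124.98771612049342
scene floor px 3404 steel px 354
[[  0   0   0   1   6   0]
 [  0   0   0   0   0   0]
 [  0   0   0   0   0   0]
 [  0   0   0   0   0   0]
 [  0   0   0   0   0   0]
 [  0   0   0   0  12  29]
 [  0   0   0  16  70  42]
 [  0   0   0  18 105  33]
 [  0   0   0   8  14   0]]
z [0.0079 0.0114 0.0136]
corner px 390.93052903814066 190.8167615417957
top floor px 4509 steel px 317
[[  0   0   0   0   0   0]
 [  0   0   0   0   0   0]
 [  0   0   0   0   0   0]
 [  0   0   0   0   0   1]
 [  0   0   0   0   0   1]
 [  0   0   0   0  19  30]
 [  0   0   0  30 110   5]
 [  0   0   0  11  81   0]
 [  0   0   0   3  26   0]]
z [0.0073 0.0116 0.0131]
corner px 226.59778107241536 207.34985884025815
```

The steel is all around the corner, flat on the floor. One enlarged wrist crop to count four and check the distances.

```bash
python3 -c "
import cv2;a=cv2.imread('pics/f_wrist.png')[40:240,130:400];cv2.imwrite('pics/f1.png',cv2.resize(a,(780,578),interpolation=cv2.INTER_CUBIC))"
```

```text
(no output)
```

View pics/f1.png

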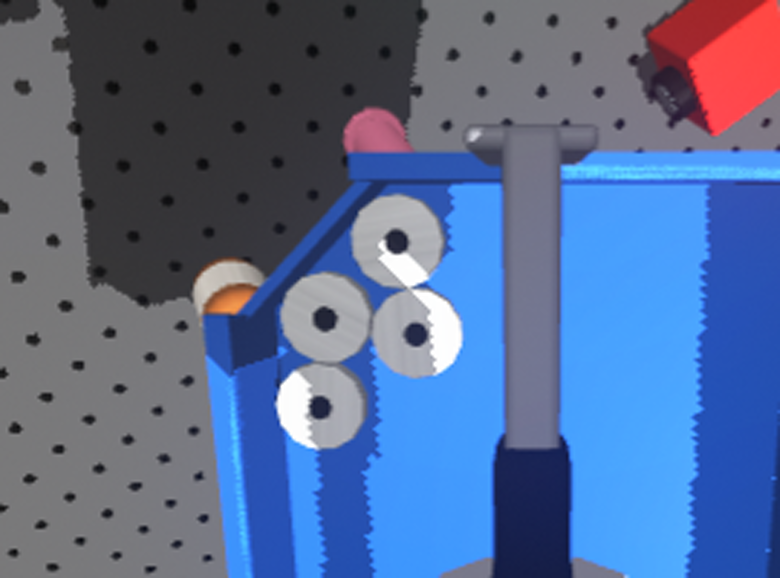

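All four spacers are visible lying flat at the cut-off corner, at (397,240), (325,318), (415,334) and (320,407). The corner's middle projects to about (335,245), so the farthest is about 45 mm away. Handing in.

Run:
```python
from h import *
s=get_state();print(s["time"],np.abs(s["joint_vel"]).max(),s["gripper_width"])
f=grab_frame("scene");Q=points(f);w=(np.hypot(Q[...,0]-MID[0],Q[...,1]-MID[1])<.03)&(Q[...,2]>.054)&(Q[...,2]<.07);print(w.sum(),Q[w].mean(0))
robot.close_job()
```

```text
33.3583 0.0016401260034885274 0.01350281735811787
114 [0.57713407 0.25548215 0.0591154 ]
the job is handed in; nothing more can be done
```

The job is handed in, at about 33 s of the 58 s allowed. The pillar stands between the mounts, and the tote is held tipped beside it with all four spacers in the cut-off corner. No verdict is reported, so the numbers below are my own last checks.

- **Pillar:** after release, all three cameras put it 118–121 mm along the line from the lens mount and about 1 mm or less to the side. A scene-camera check just before handing in found it unmoved.
- **Tote:** tilted 36° and still, with no slip in the fingers. The corner is 0.22 m up and about 0.135 m from the pillar.
- **Spacers:** all four lie flat, the farthest roughly 45 mm from the corner's middle.
- **Bottle, driver, detector and mounts:** nothing looked disturbed in the pictures and no move ran close to them, but I did not re-measure their positions at the end.

Two things disagreed with the description:
- **Finger length:** the real fingertips end about 38.5 mm short of the reported TCP. The first grasp therefore closed just above the pillar and missed it, touching nothing. I confirmed the offset with three cameras and a light touch on bare table, then corrected every later move for it.
- **Grip force:** the interface fixes the force at half the maximum, about 30 N, so the 40 N you recommended could not be set. The tote did not swing.

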